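# Strap the sawn tube down and hold the scraper ready at its mouth

### The job

Get ready to deburr the sawn tube: first press both hinged straps of the cradle down until they snap shut across the tube, then draw the three-edged scraper (the tool with the square wooden handle) up out of its block and hold it with its tip just in front of the tube's open end, raised clear of the bench and touching neither tube nor cradle. Hold it slanted about halfway between upright and level, in line with the tube, tip down towards the open end and handle up and back away from the tube; finish still holding it there, and leave the other things on the bench as they are.

Things in the scene. Friction and masses are not known exactly. Their poses are not given: they have to be found in the camera images.
- cradle: Fixed: plate 160 x 150 x 12 mm with two saddles and a fixed steel tube, 42.4 mm outside, 200 mm long. Origin: centre of the underside, on the bench; z up, x along the tube, away from the open end (roughly to the robot's right). Tube axis: y = 0, z = 75 mm, x = -85 (open end) to +115. Two straps cross it at x = -35 and +35, hinged on posts at y = -48, z = 100; catch posts at y = +50, to z = 90 mm.
- tube_mouth (a point): Centre of the tube's open end (it faces roughly to the robot's left), in the cradle's frame at x = -85, y = 0, z = 75 mm. Its axes are the cradle's.
- strap_near (a joint): Hinge of the strap nearer the open end, rad: 0 = shut, level across the tube; grows as it opens upward about the cradle's +x axis. Flat aluminium bar 24 mm wide, 5 thick, reaching 92 mm from the hinge. Starts at about 0.75 to 0.95. A spring pushes it open above 0.2 rad, and below that snaps and holds it shut. Pressing straight down above the point 50 mm from the hinge works, about 10 N.
- strap_far (a joint): The same for the other strap, at cradle x = +35 mm.
- strap_near_press (a point): Point on the upper face of the near strap, on its middle line, 50 mm from the hinge line (moves with the strap). When shut it lies in the cradle's frame at x = -35, y = +2, z = 105 mm.
- strap_far_press (a point): The same for the far strap; when shut at x = +35, y = +2, z = 105 mm in the cradle's frame.
- block: Fixed wooden tool block 70 (x) x 200 (y) x 60 mm high, origin: centre of its underside, on the bench. Three through holes of 17 mm in a row along y at -65, 0 and +65 mm; in each stands a tool, blade down, its handle resting on the block's top. Which tool stands in which hole varies.
- scraper: Hand scraper, 135 mm long, about 120 g: square wooden handle 26 x 26 x 80 mm, its sides square to the body's x and y axes, over a slim triangular steel blade 55 mm long, up to 13 mm across. Origin: the blade's tip; z runs from tip to handle, up as it stands. Handle from z = 55 to 135 mm, centre of mass at about 90. In the block the tip is 5 mm and the handle's top 140 mm above the bench.
- scraper_end (a point): Centre of the top of the scraper's handle (z = 135 mm in its frame).
- file: Bystander in the block: round file with a pear-shaped turned wooden handle, up to 34 mm thick, 75 mm high above the block. Origin at the blade's lower end. To be left standing.
- punch: Bystander in the block: plain steel centre punch, round, 18 mm thick with a 26 mm collar, 70 mm high above the block. Origin at its lower end. To be left standing.
- offcut: Bystander: short upright piece of steel tube, 42 mm across, 45 mm high; origin at the centre of its underside.
- spanner: Bystander: steel spanner lying on the bench; origin at the underside of its middle.
- tape: Bystander: black tape measure case, 62 x 34 x 60 mm high, origin at the centre of its underside.
- discs: Bystander: flat stack of dark grinding discs, 115 mm across, 12 mm high, origin at the centre of its underside.
- anglegrinder: Bystander: angle grinder lying on the bench, about 290 mm long, 75 mm high, 1.9 kg, origin under its middle.
Things that resemble listed ones, but are neither listed nor needed, are in the scene too. Leave any pink or red look-alike of the scraper alone.

How it is judged:
On the way, in this order (a step that is already met when the one before it is completed fails the run):
1. both straps are snapped shut while the scraper still stands in its block (value of joint each of strap_near, strap_far below 0.06 rad and height (world z) of scraper below 0.03 m), for 0.2 s.
2. the scraper is drawn clear of the block (value of joint each of strap_near, strap_far below 0.06 rad and height (world z) of scraper above 0.07 m and contact force between the fingers and scraper above 1 N), for 0.2 s.
At the end, for the whole second after the job is handed in: Straps under 0.06 rad. Scraper still, gripped, off cradle and block; tip in front of and within 70 mm of the mouth centre, over 45 mm high; 0.5 to 1.1 rad from vertical, tip down; handle end at cradle x under -140 mm, |y| under 80 mm, over 100 mm high. Under 0.03 m/s (value of joint each of strap_near, strap_far below 0.06 rad and distance between scraper and tube_mouth below 0.07 m and x of scraper in the frame of cradle below -0.08 m and height (world z) of scraper above 0.045 m and angle between scraper's own z axis and vertical between 0.5 and 1.1 rad and x of scraper_end in the frame of cradle below -0.14 m and y of scraper_end in the frame of cradle between -0.08 and 0.08 m and height (world z) of scraper_end above 0.1 m and contact force between the fingers and scraper above 1 N and contact force between scraper and cradle below 0.3 N and contact force between scraper and block below 0.3 N and linear speed of scraper below 0.03 m/s); the arm keeps its last pose, push and grip.
It fails at once if another thing on the bench is moved by more than 30 mm (distance of any of file, punch, offcut, spanner, tape, discs, anglegrinder from where it was at the start of the episode above 0.03 m).
It fails at once if a tool left in the block is pulled out or tipped over (angle between any of file, punch's own z axis and vertical above 0.5 rad).
It also fails if it takes over 53 s, if anything falls off the work surface, if the arm or the gripper's body presses on something with over 40 N, if the wrist force passes 120 N, or if a joint passes its speed limit or range.

### The arm

A 6-joint arm with a two-finger parallel gripper is mounted at the origin on the work surface. World frame = base frame: x ahead of the robot, y to its left, z up, the work surface at z = 0. Lengths are in m, angles in rad, forces in N, time in s.
With the tool pointing down it reaches from about 0.25 to 0.8 m from the base axis. Payload 8.5 kg.
Tool frame: the origin (TCP) lies at the very end of the fingers, on their centre line; the grasp point (between the pads) lies 19 mm behind it (grasp_offset is the z of the grasp point in the tool frame, in m); z points along the fingers, y is the line along which they close (so a half turn about z gives the same grasp; the last joint's range is limited). The gripper opens to 85 mm and grips with 20 to 120 N. Pads are 22 mm wide; open, the fingers measure 114 mm over their backs; the gripper's body (76 mm by 85 mm) begins 54 mm behind the grasp point. The pads swing forward as they close: fully open they stand 13 mm farther back than shut.
Start: joints at [-1.214, 0.238, -0.013, 1.319, 0, 1.571], TCP at [0.183, -0.492, 0.231] pointing down, gripper open.
Joint ranges: [-2.66, 2.66], [-1.03, 1.9], [-1.14, 1.46], [-1.82, 2.27], [-1.45, 1.34], [-3.14, 3.14]. Speed limits (rad/s): [2.22, 2.22, 2.79, 3.14, 3.14, 3.14].

### API

Orientations are given as a rotation vector (axis times angle).
In Python, from bench import * gives the robot as it stands.
- The arm moves only by the shell command python3 -m jog 'ROWS' [OPENING] [FORCE]. ROWS is JSON, a list of rows, each a list of 4 numbers: the shift along the world's x, y, z in cm, then the turn about the world's z in rad. A call has 1 to 20 rows; each row is the pose to reach, as a shift and turn from the pose commanded when the call began; what a row does not reach only later rows make up. A row lasts 1/10 s, in which the tool goes at most 50 mm and 8.59 degrees, less where a joint would pass 70% of its speed; a pose out of reach is approached as far as the arm can. A call with a gripper value outside its range is refused whole. OPENING is the closure, from -1 (fully open) to 1 (shut), set as the call begins (- or left out, the last holds). The fingers move at their own pace and stop on an object; FORCE is the grip in N (left out, the last holds). Time passes only in rows, so rows that repeat a pose let the fingers close. It gives the time, the measured TCP pose, the force, the opening and the grip force at its end, in the units of the state.
- sense(): the state, without advancing time (a new reading comes with each control period).
- camera(name): name is "scene" or "top" or "wrist"; returns the picture (420x560x3 uint8, red, green, blue); there is no depth.
- camera_info(name): a dict with "camera_matrix" (3x3 intrinsics, pixels), "R" (3x3) and "t" (3): a world point X has camera coordinates R X + t. Camera axes: x right, y down, z forward; pixel columns grow to the right and rows downward; lengths in m; the calibration is good to about 2 mm. A picture is of the moment at which its call begins: read the wrist's pose just before it. camera_info takes no time and is no camera call; for the wrist camera it gives the pose at the moment of the call.
- hand_in(): hands the job in; it is judged then, once.
The state is a dict: "time_s": time; "joint_positions": joint angles; "qd": joint speeds; "joint_torque": joint torques, N m; "tcp_pos": TCP position; "orientation": TCP orientation; "force": force on the tool from outside, world axes, zero at the start; "wrist_torque": the same for the moment, N m; "finger_gap": finger opening in m; "finger_force": force on a finger pad.
Only numpy, scipy, OpenCV 4.12 (cv2) and the standard library are available. Lean on these libraries where they do the work, as an engineer would, in place of code of your own. Each camera call takes 0.05 s, during which the arm holds its last target. There are 200 camera calls.

## Working session

There is one attempt and no reset: what is moved stays moved. The work goes in short steps, Python scripts to look and compute and a shell command to move; the robot and the scene stay as the last step left them, time stands still between calls to the robot, and variables do not carry over. Pictures are saved under pics/ and viewed, at most 14 in all, crops included, and the job is handed in when it is done.

```bash
mkdir -p pics; cat > h.py <<'E'
from bench import *
import numpy as np, cv2
def snap(n,f):
    i=camera_info(n); im=camera(n); cv2.imwrite('pics/'+f,im[:,:,::-1]); return im,i
def ray(i,u,v,z):
    d=i['R'].T@np.linalg.inv(i['camera_matrix'])@[u,v,1]; c=-i['R'].T@i['t']; return c+d*(z-c[2])/d[2]
def proj(i,X):
    p=i['camera_matrix']@(i['R']@np.array(X,float)+i['t']); return p[:2]/p[2]
def tri(obs):
    A=[];b=[]
    for i,u,v in obs:
        d=i['R'].T@np.linalg.inv(i['camera_matrix'])@[u,v,1]; d/=np.linalg.norm(d); c=-i['R'].T@i['t']
        P=np.eye(3)-np.outer(d,d); A.append(P); b.append(P@c)
    return np.linalg.lstsq(np.vstack(A),np.hstack(b),rcond=None)[0]
E
python3 - <<'E'
from h import *
for n in('scene','top'):
    im,i=snap(n,n+'1.png'); print(n,-i['R'].T@i['t'])
s=sense(); print(s['time_s'],s['tcp_pos'],s['orientation'],s['finger_gap'])
E
```

```text
scene [1.29428064 0.08755115 0.86455481]
top [0.44803264 0.06673479 0.99071105]
0.1 [ 0.18322448 -0.49158632  0.23073384] [-3.09046530e+00 -5.57293073e-01  4.11744742e-04] 0.08554978239469828
```

View pics/scene1.png

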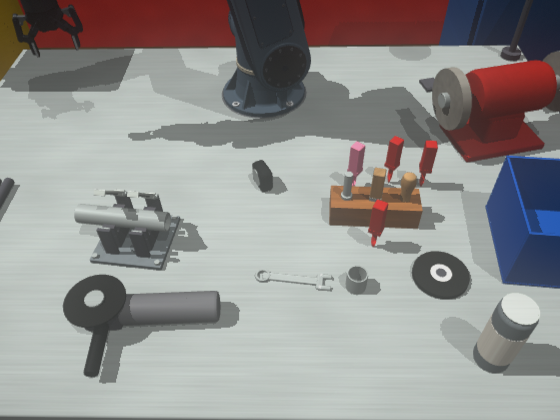

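View pics/top1.png

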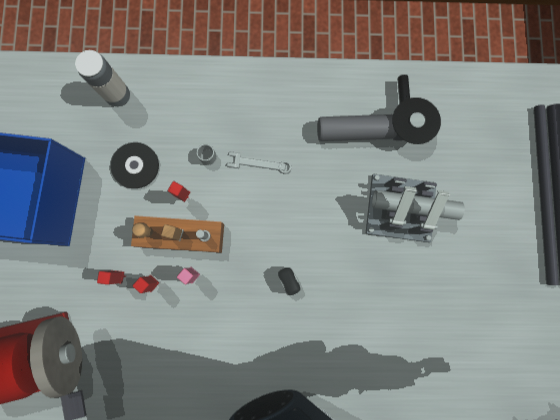

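```bash
python3 - <<'E'
import cv2,numpy as np
t=cv2.imread('pics/top1.png'); s=cv2.imread('pics/scene1.png')
r=lambda a:cv2.resize(a,(400,300),interpolation=cv2.INTER_CUBIC)
a=np.vstack([np.hstack([r(t[190:280,115:235]),r(t[165:255,345:465])]),np.hstack([r(s[145:235,320:440]),r(s[180:270,70:190])])])
cv2.imwrite('pics/crop.png',a)
E
```

```text
(no output)
```

View pics/crop.png

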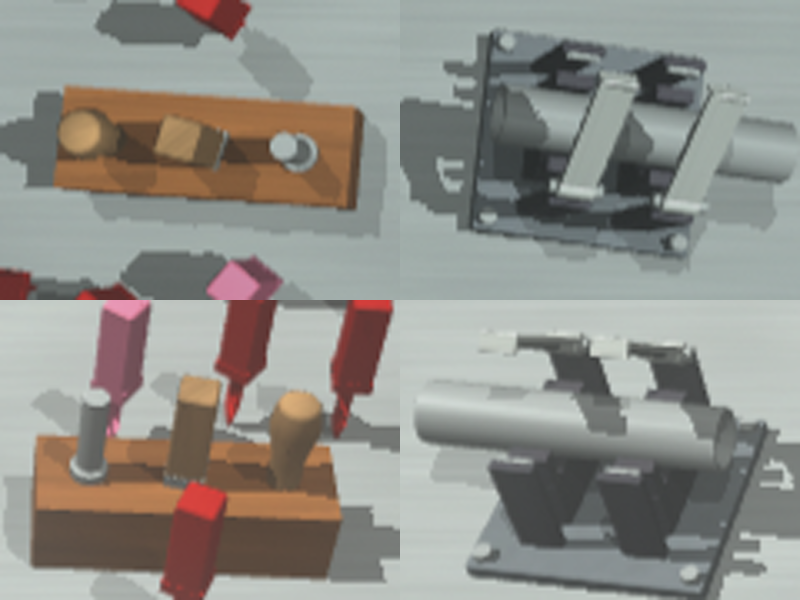

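Top view: the block is at (177,233). In it stand the punch (203,235), a square wooden handle (171,232) and the pear-shaped file (140,230). The scraper look-alikes are red at (178,190), (110,277) and (145,284), and pink at (187,275). The square wooden handle in the middle hole is the scraper, and the crop confirms this. The cradle plate is at (400,207), with its open end to the left at about (372,200) and both straps open.

```bash
python3 - <<'E'
from h import *
t=camera_info('top'); s=camera_info('scene')
f=lambda p,o:(p[0]/3.3333+o[0],p[1]/3.3333+o[1])
P=np.array([ray(t,*f((x-400,y),(345,165)),.012) for x,y in[(490,30),(705,62),(685,257),(473,228)]])
print(P.round(4),np.linalg.norm(np.diff(P,axis=0),axis=1))
c=P.mean(0); ax=(P[1]-P[0]+P[2]-P[3]); ax[2]=0; ax/=np.linalg.norm(ax); ay=np.array([-ax[1],ax[0],0]); print('cradle',c,'yaw',np.arctan2(ax[1],ax[0]))
W=lambda x,y,z:np.array([c[0],c[1],0])+ax*x+ay*y+[0,0,z]
for n,p in dict(mouth=(-.085,0,.075),near=(-.035,.002,.105),far=(.035,.002,.105),goalgrasp=(-.19,0,.152)).items(): print(n,W(*p).round(4),proj(t,W(*p)).round(1),proj(s,W(*p)).round(1))
B=np.array([ray(t,*f(p,(115,190)),.06) for p in[(65,87),(357,107),(350,208),(55,187)]])
print('block',B.round(4),B.mean(0),np.linalg.norm(np.diff(B,axis=0),axis=1)); d=B[0]-B[1]; print('yaw',np.arctan2(-d[0],d[1]))
print('scr scene',ray(s,380,172.3,.14),'top',ray(t,115+183/3.333,190+139/3.333,.14))
for p in[(178,190),(187,275),(145,284),(110,277)]: print(ray(t,*p,.135).round(3))
q=sense(); 
from scipy.spatial.transform import Rotation as R
print(R.from_rotvec(q['orientation']).as_matrix().round(3))
E
```

```text
[[ 0.6642 -0.1922  0.012 ]
 [ 0.6427 -0.3527  0.012 ]
 [ 0.4977 -0.3323  0.012 ]
 [ 0.5167 -0.1771  0.012 ]] [0.1618797  0.14644069 0.1563706 ]
cradle [ 0.58032173 -0.26356647  0.012     ] yaw -1.6979281267236779
mouth [ 0.5911 -0.1793  0.075 ] [374.1 199.2] [166.9 220.6]
near [ 0.5867 -0.2291  0.105 ] [399.9 199.5] [141.1 209.5]
far [ 0.5779 -0.2985  0.105 ] [431. 204.] [109.4 206.4]
goalgrasp [ 0.6044 -0.0751  0.152 ] [334.5 186.7] [210.6 200. ]
block [[0.5453 0.3701 0.06  ]
 [0.5345 0.1694 0.06  ]
 [0.4651 0.1721 0.06  ]
 [0.4767 0.3729 0.06  ]] [0.50540307 0.27112494 0.06      ] [0.2010262  0.06940023 0.20119053]
yaw -0.05372888325552419
scr scene [0.51092181 0.27460481 0.14      ] top [0.50527712 0.26873219 0.14      ]
[0.595 0.257 0.135]
[0.416 0.23  0.135]
[0.397 0.316 0.135]
[0.41  0.389 0.135]
[[ 0.937  0.349 -0.   ]
 [ 0.349 -0.937  0.001]
 [-0.    -0.001 -1.   ]]
```

```bash
python3 -m jog '[[39.5,19.3,0,-0.48],[39.5,19.3,0,-0.48],[39.5,19.3,0,-0.48],[39.5,19.3,0,-0.48],[39.5,19.3,0,-0.48],[39.5,19.3,0,-0.48],[39.5,19.3,0,-0.48],[39.5,19.3,0,-0.48],[39.5,19.3,0,-0.48],[39.5,19.3,0,-0.48],[39.5,19.3,0,-0.48],[39.5,19.3,0,-0.48],[39.5,19.3,0,-0.48],[39.5,19.3,0,-0.48]]' 1 40
```

```text
time_s: 1.5
tcp_pos: [0.5773, -0.2998, 0.2317]
orientation: [3.135, -0.196, 0.0]
force: [-0.0, -0.3, -0.1]
finger_gap: 0.0001
finger_force: 0.0
```

```bash
python3 -m jog '[[0,0,-3,0],[0,0,-5,0],[0,0,-6.5,0],[0,0,-8,0],[0,0,-9,0],[0,0,-10,0],[0,0,-11,0],[0,0,-11.7,0],[0,0,-12.3,0],[0,0,-12.5,0],[0,0,-12.5,0]]'; python3 -m jog '[[0,0,3,0],[0,0,7,0],[0,0,12,0],[0.9,7,12.5,0],[0.9,7,12.5,0]]';python3 -m jog '[[0,0,-3,0],[0,0,-5,0],[0,0,-6.5,0],[0,0,-8,0],[0,0,-9,0],[0,0,-10,0],[0,0,-11,0],[0,0,-11.7,0],[0,0,-12.3,0],[0,0,-12.5,0],[0,0,-12.5,0]]'; python3 -m jog '[[0,0,3,0],[0,0,7,0],[0,0,12,0],[0,4,12.5,0],[0,9,12.5,0],[0,12,12.5,0],[0,12,12.5,0]]'
python3 - <<'E'
from h import *
a,_=snap('top','t2.png'); b,_=snap('scene','s2.png')
r=lambda a:cv2.resize(a,(400,300),interpolation=cv2.INTER_CUBIC)[:,:,::-1]
cv2.imwrite('pics/c2.png',np.hstack([r(a[165:255,345:465]),r(b[180:270,70:190])]))
E
```

```text
time_s: 2.6
tcp_pos: [0.5778, -0.2988, 0.1058]
orientation: [-3.135, 0.194, 0.002]
force: [-0.2, 1.0, 0.3]
finger_gap: 0.0003
finger_force: 0.0
time_s: 3.1
tcp_pos: [0.5883, -0.2273, 0.2339]
orientation: [3.135, -0.194, 0.006]
force: [-0.5, -1.1, 0.0]
finger_gap: -0.0002
finger_force: 0.0
time_s: 4.2
tcp_pos: [0.5869, -0.2288, 0.1058]
orientation: [-3.135, 0.193, 0.002]
force: [0.4, 0.7, 0.3]
finger_gap: 0.0
finger_force: 0.0
time_s: 4.9
tcp_pos: [0.5872, -0.1054, 0.232]
orientation: [-3.135, 0.188, -0.001]
force: [-0.2, -1.0, 1.1]
finger_gap: 0.0
finger_force: 0.0
```

View pics/c2.png

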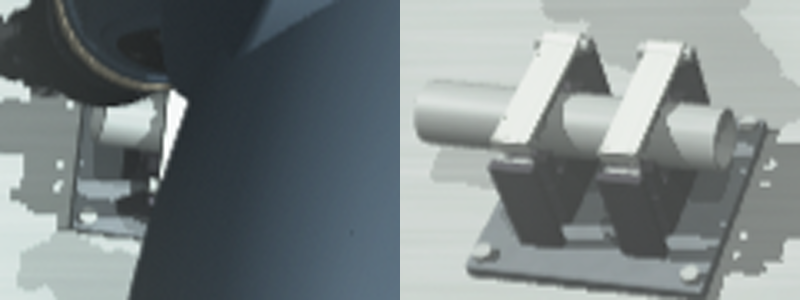

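In the scene crop both straps lie level across the tube, near strap at about (650,100) and far strap at about (545,90), so they are shut. Next I go above the scraper.

```bash
python3 -m jog '[[-8.2,37.5,5,0.07],[-8.2,37.5,5,0.07],[-8.2,37.5,5,0.07],[-8.2,37.5,5,0.07],[-8.2,37.5,5,0.07],[-8.2,37.5,5,0.07],[-8.2,37.5,5,0.07],[-8.2,37.5,5,0.07],[-8.2,37.5,5,0.07],[-8.2,37.5,5,0.07],[-8.2,37.5,5,0.07],[-8.2,37.5,5,0.07]]' -0.03 40
python3 - <<'E'
from h import *
a,i=snap('wrist','w1.png'); print(-i['R'].T@i['t'],proj(i,[.505,.27,.14]),i['R'].round(2).tolist())
E
```

```text
time_s: 6.2
tcp_pos: [0.5156, 0.022, 0.2772]
orientation: [-3.101, -0.03, 0.003]
force: [-0.6, 0.9, -0.4]
finger_gap: 0.0438
finger_force: 0.0
[0.59272735 0.01805238 0.41903807] [ 17.73721568 200.535497  ] [[0.02, -1.0, -0.04], [-0.95, -0.03, 0.3], [-0.3, 0.03, -0.95]]
```

View pics/w1.png

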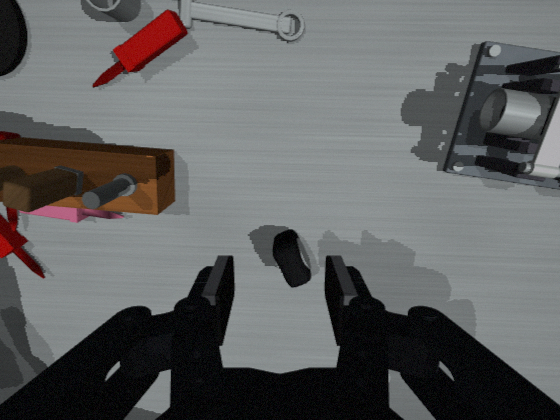

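The wrist view shows the arm still short of the target: scraper handle at (40,187), punch at (110,190), red look-alike at (150,40). I carry on moving.

```bash
python3 -m jog '[[-1,24.8,0.4,-0.07],[-1,24.8,0.4,-0.07],[-1,24.8,0.4,-0.07],[-1,24.8,0.4,-0.07],[-1,24.8,0.4,-0.07],[-1,24.8,0.4,-0.07],[-1,24.8,0.4,-0.07],[-1,24.8,0.4,-0.07],[-1,24.8,0.4,-0.07],[-1,24.8,0.4,-0.07],[-1,24.8,0.4,-0.07],[-1,24.8,0.4,-0.07]]' -0.03 40
python3 - <<'E'
from h import *
a,i=snap('wrist','w2.png'); print(-i['R'].T@i['t'],proj(i,[.505,.27,.14]))
from scipy.spatial.transform import Rotation as R
print(R.from_rotvec(sense()['orientation']).as_matrix().round(3).tolist())
E
```

```text
time_s: 7.45
tcp_pos: [0.5104, 0.0356, 0.2812]
orientation: [-3.06, -0.033, 0.006]
force: [-0.5, 0.0, 0.6]
finger_gap: 0.0441
finger_force: 0.0
[0.58785137 0.02597881 0.42255057] [ 47.32359226 191.24648772]
[[1.0, 0.021, -0.005], [0.022, -0.996, 0.081], [-0.003, -0.081, -0.997]]
```

View pics/w2.png

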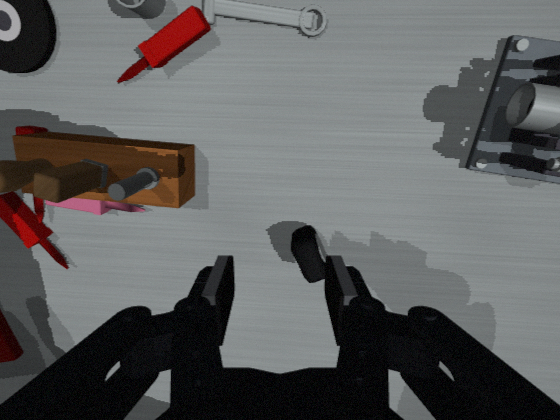

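```bash
python3 - <<'E'
from h import *
print(np.round(sense()['joint_positions'],3))
E
```

```text
[0.021 0.205 0.067 1.436 0.081 3.141]
```

The wrist joint has reached its limit (q6 = 3.14), so I turn the gripper half round, which gives the same grasp, and then go on.

```bash
python3 -m jog '[[-0.4,4,0.4,0.15],[-0.4,8,0.4,0.3],[-0.4,12,0.4,0.45],[-0.4,15,0.4,0.6],[-0.4,18,0.4,0.75],[-0.4,21,0.4,0.9],[-0.4,23.4,0.4,1.05],[-0.4,23.4,0.4,1.2],[-0.4,23.4,0.4,1.35],[-0.4,23.4,0.4,1.5],[-0.4,23.4,0.4,1.65],[-0.4,23.4,0.4,1.8],[-0.4,23.4,0.4,1.95],[-0.4,23.4,0.4,2.1],[-0.4,23.4,0.4,2.25],[-0.4,23.4,0.4,2.4],[-0.4,23.4,0.4,2.55],[-0.4,23.4,0.4,2.7],[-0.4,23.4,0.4,2.85],[-0.4,23.4,0.4,3.0]]' -0.03 40
python3 -m jog '[[0,0,0,0.07],[0,0,0,0.07],[0,0,0,0.07]]'
python3 - <<'E'
from h import *
a,i=snap('wrist','w3.png'); print(-i['R'].T@i['t'],proj(i,[.505,.27,.14]),np.round(sense()['joint_positions'],2))
from scipy.spatial.transform import Rotation as R
print(R.from_rotvec(sense()['orientation']).as_matrix().round(3).tolist())
E
```

```text
time_s: 9.5
tcp_pos: [0.5064, 0.2697, 0.285]
orientation: [-0.178, -3.132, 0.128]
force: [-0.3, 0.8, 0.1]
finger_gap: 0.044
finger_force: 0.0
time_s: 9.8
tcp_pos: [0.5063, 0.2696, 0.2852]
orientation: [0.082, 3.137, -0.128]
force: [0.4, 0.0, 1.2]
finger_gap: 0.0437
finger_force: 0.0
[0.43061101 0.28552821 0.42654816] [292.52755238 192.08288578] [ 0.53  0.35  0.28  1.54 -0.07  0.58]
[[-0.999, 0.052, -0.001], [0.052, 0.995, -0.081], [-0.003, -0.081, -0.997]]
```

View pics/w3.png

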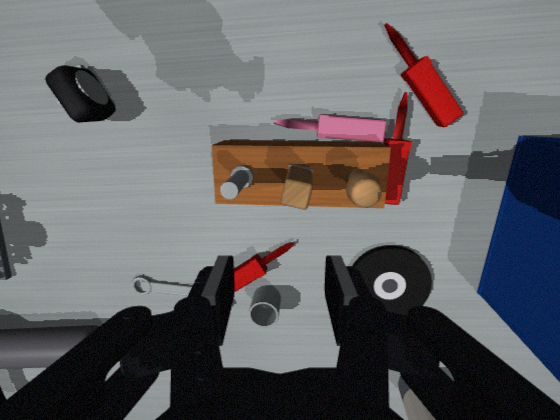

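```bash
python3 - <<'E'
import cv2
t=cv2.imread('pics/w3.png'); cv2.imwrite('pics/c3.png',cv2.resize(t[130:220,205:325+80],(800,360),interpolation=cv2.INTER_CUBIC))
E
```

```text
(no output)
```

View pics/c3.png

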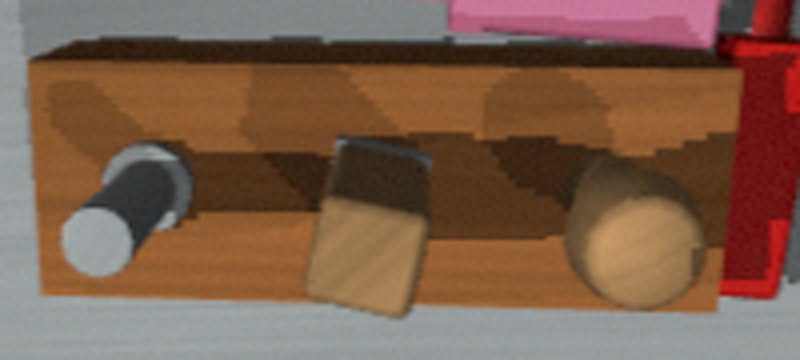

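The close crop confirms the choice: the square wooden scraper handle, top face centred at about (368,255) in the crop, stands between the punch (97,240) and the file (645,245). It looks turned by about 10° relative to the block.

```bash
python3 - <<'E'
from h import *
i=camera_info('wrist')
P=np.array([ray(i,205+x/4,130+y/4,.14) for x,y in[(330,197),(428,215),(407,317),(307,292)]])
print(P.mean(0),np.linalg.norm(np.diff(P,axis=0),axis=1))
for a,b in((0,1),(3,2),(1,2),(0,3)): d=P[b]-P[a]; print(np.degrees(np.arctan2(d[1],d[0]))%90)
for n,z,p in(('file',.135,(645,245)),('punch',.13,(97,240))): print(n,ray(i,205+p[0]/4,130+p[1]/4,z))
print(sense()['tcp_pos'])
E
```

```text
[0.50693418 0.27396079 0.14      ] [0.02247112 0.02459822 0.0238534 ]
77.41568854533719
73.74565190464318
77.39606780999442
74.08724414308624
file [0.50762677 0.33690198 0.135     ]
punch [0.50368714 0.20880303 0.13      ]
[0.50639816 0.26959695 0.28510702]
```

```bash
python3 -m jog '[[0,0.25,-3,-0.1],[0,0.25,-6,-0.19],[0,0.25,-9,-0.19],[0,0.25,-11,-0.19],[0,0.25,-13,-0.19],[0,0.25,-14.5,-0.19],[0,0.25,-16,-0.19],[0,0.25,-17,-0.19],[0,0.25,-18,-0.19],[0,0.25,-18.7,-0.19],[0,0.25,-18.7,-0.19]]' -0.03 40
python3 -m jog '[[0,0,0,0],[0,0,0,0],[0,0,0,0],[0,0,0,0],[0,0,0,0]]' 1 40
```

```text
time_s: 10.95
tcp_pos: [0.506, 0.2719, 0.0974]
orientation: [-0.375, -3.109, 0.128]
force: [-0.1, 0.0, 0.3]
finger_gap: 0.0442
finger_force: 0.0
time_s: 11.45
tcp_pos: [0.5076, 0.2745, 0.0996]
orientation: [-0.374, -3.112, 0.119]
force: [-0.2, 7.4, 0.8]
finger_gap: 0.0258
finger_force: 40.2
```

Gripped at 25.8 mm with 40 N. Now I lift, then use the block's rear top edge to swing the scraper between the pads.

```bash
python3 -m jog '[[0,0,1.5,0],[0,0,3,0],[0,0,4.5,0],[0,0,6.5,0],[0,0,8.5,0],[0,0,9.5,0],[0,0,9.5,0],[0,0,9.5,0],[0,0,9.5,0.1],[-1.5,0,9.5,0.19],[-3.5,0,9.5,0.19],[-5.2,0,9.5,0.19],[-5.2,0,9.5,0.19],[-5.2,0,9.5,0.19]]' 1 40
python3 - <<'E'
from h import *
a,i=snap('wrist','w4.png');b,j=snap('scene','s4.png')
cv2.imwrite('pics/c4.png',np.hstack([cv2.resize(a,(400,300)),cv2.resize(b[100:250,260:460],(400,300))])[:,:,::-1])
E
```

```text
time_s: 12.85
tcp_pos: [0.4543, 0.272, 0.1926]
orientation: [0.078, 3.138, -0.129]
force: [0.1, 0.3, -0.3]
finger_gap: 0.0258
finger_force: 38.9
```

View pics/c4.png

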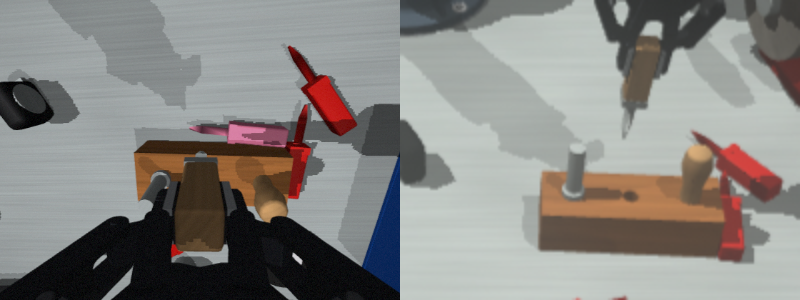

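Right panel: the scraper is held clear above the block, its middle hole is empty at (630,196), and punch and file still stand. The loose red and pink look-alikes have toppled over by themselves and now lie flat. I check where the ones near the block are before lowering the blade.

```bash
python3 - <<'E'
from h import *
t=cv2.imread('pics/w4.png'); i=camera_info('wrist'); h=cv2.cvtColor(t,cv2.COLOR_BGR2HSV)
m=cv2.inRange(h,(140,40,60),(179,255,255))|cv2.inRange(h,(0,150,60),(6,255,255))
for c in cv2.findContours(m,0,2)[0]:
    if cv2.contourArea(c)>60:
        b=cv2.boxPoints(cv2.minAreaRect(c)); print(cv2.contourArea(c),[ray(i,*p,.02)[:2].round(3).tolist() for p in b])
E
```

```text
150.0 [[0.643, 0.2], [0.643, 0.22], [0.667, 0.218], [0.668, 0.198]]
4911.0 [[0.445, 0.244], [0.42, 0.399], [0.549, 0.434], [0.587, 0.261]]
3514.0 [[0.358, 0.358], [0.341, 0.385], [0.447, 0.47], [0.469, 0.443]]
```

The rear is crowded by the pink look-alike, but the front is free, with the nearest red more than 100 mm away. I use the front edge.

```bash
python3 -m jog '[[3,0,0,0],[6.5,0,0,0],[9,0,0,0],[10.2,0,0,0],[10.2,0,0,0],[10.2,0,-1.5,0],[10.2,0,-3.5,0],[10.2,0,-5.5,0],[10.2,0,-7,0],[10.2,0,-7.9,0],[10.2,0,-7.9,0]]' 1 20
python3 -m jog '[[-0.7,0,0,0],[-1.4,0,0,0],[-2.1,0,0,0],[-2.8,0,0,0],[-3.5,0,0,0]]' 1 20
python3 - <<'E'
from h import *
b,j=snap('scene','s5.png')
cv2.imwrite('pics/c5.png',cv2.resize(b[110:250,300:450],(600,560))[:,:,::-1])
E
```

```text
time_s: 14.05
tcp_pos: [0.5551, 0.2718, 0.1132]
orientation: [-0.078, -3.137, 0.129]
force: [-0.9, -0.6, -0.6]
finger_gap: 0.0257
finger_force: 38.9
time_s: 14.55
tcp_pos: [0.5226, 0.2727, 0.1155]
orientation: [0.079, 3.133, -0.126]
force: [6.6, 0.2, -4.6]
finger_gap: 0.0258
finger_force: 37.8
```

View pics/c5.png

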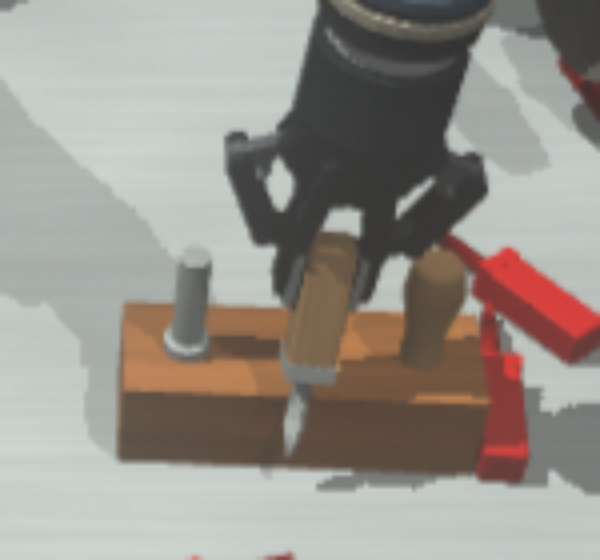

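The scene crop shows the scraper starting to swing: its blade, at (295,420), rests on the block's front edge and the handle leans back. Punch and file are untouched. I continue the push.

```bash
python3 -m jog '[[-0.7,0,0,0],[-1.4,0,0,0],[-2.1,0,0,0],[-2.8,0,0,0],[-3.5,0,0,0],[-4.1,0,0,0],[-4.1,0,0,0]]' 1 20
python3 -m jog '[[0,0,2,0],[0,0,5,0],[0,0,8,0],[0,0,10,0],[0,0,10,0]]' 1 60
python3 - <<'E'
from h import *
a,i=snap('wrist','w6.png');b,j=snap('scene','s6.png')
cv2.imwrite('pics/c6.png',np.hstack([cv2.resize(a,(400,300)),cv2.resize(b[60:210,260:460],(400,300))])[:,:,::-1])
E
```

```text
time_s: 15.3
tcp_pos: [0.4806, 0.2724, 0.1157]
orientation: [0.078, 3.135, -0.126]
force: [1.3, -0.6, 4.0]
finger_gap: 0.0255
finger_force: 38.5
time_s: 15.8
tcp_pos: [0.481, 0.2727, 0.2171]
orientation: [0.078, 3.134, -0.124]
force: [0.0, 0.3, -0.7]
finger_gap: 0.0251
finger_force: 62.5
```

View pics/c6.png

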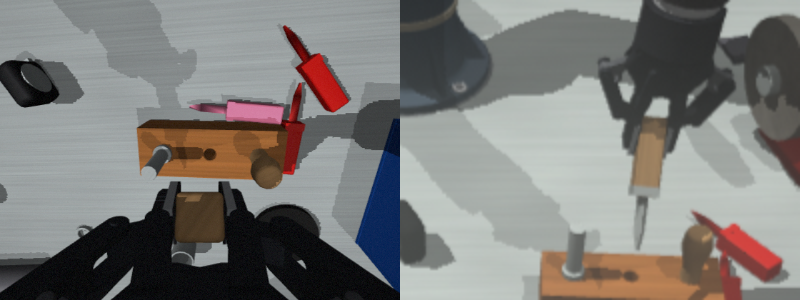

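```bash
python3 - <<'E'
from h import *
from scipy.spatial.transform import Rotation as R
s=sense(); M=R.from_rotvec(s['orientation']).as_matrix(); g=s['tcp_pos']-.019*M[:,2]; j=camera_info('scene')
f=M[:,0]*np.sign(M[0,0])
for L in(.107,.112,.117):
  for th in np.arange(.4,1.11,.1):
    p=proj(j,g+L*(np.cos(th)*M[:,2]+np.sin(th)*f)); q=proj(j,g-(.055-L)*0+ (L-.055)*(np.cos(th)*M[:,2]+np.sin(th)*f)); print(L,round(th,1),p.round(1),q.round(1))
print('obs tip 380,183.5 ; handle bottom 382.5,156')
E
```

```text
0.107 0.4 [375.  177.5] [379.3 152.8]
0.107 0.5 [375.8 179.1] [379.7 153.4]
0.107 0.6 [376.6 180.1] [380.1 153.8]
0.107 0.7 [377.5 180.7] [380.6 153.9]
0.107 0.8 [378.5 180.8] [381.1 153.8]
0.107 0.9 [379.6 180.3] [381.6 153.5]
0.107 1.0 [380.7 179.3] [382.2 152.9]
0.107 1.1 [381.9 177.8] [382.8 152. ]
0.112 0.4 [374.7 179.7] [378.9 155. ]
0.112 0.5 [375.4 181.3] [379.3 155.8]
0.112 0.6 [376.3 182.5] [379.8 156.2]
0.112 0.7 [377.3 183.1] [380.3 156.4]
0.112 0.8 [378.3 183.2] [380.9 156.3]
0.112 0.9 [379.4 182.8] [381.4 155.9]
0.112 1.0 [380.6 181.7] [382.1 155.2]
0.112 1.1 [381.8 180.2] [382.7 154.3]
0.117 0.4 [374.3 181.9] [378.5 157.3]
0.117 0.5 [375.1 183.6] [379.  158.1]
0.117 0.6 [376.  184.8] [379.5 158.6]
0.117 0.7 [377.  185.5] [380.  158.8]
0.117 0.8 [378.1 185.7] [380.6 158.7]
0.117 0.9 [379.2 185.2] [381.3 158.3]
0.117 1.0 [380.5 184.2] [381.9 157.6]
0.117 1.1 [381.8 182.6] [382.6 156.6]
obs tip 380,183.5 ; handle bottom 382.5,156
```

```bash
python3 -m jog '[[2,-4,0,-0.14],[4,-8,0,-0.28],[5,-11,0,-0.42],[6,-14,0,-0.56],[7,-17,0,-0.7],[8,-20,0,-0.84],[9,-23,0,-0.98],[10,-26,0,-1.12],[11,-29,0,-1.26],[12,-31,0,-1.4],[12.9,-33,0,-1.54],[12.9,-34.4,0,-1.645],[12.9,-34.4,0,-1.645],[12.9,-34.4,0,-1.645],[12.9,-34.4,0,-1.645]]' 1 60
python3 - <<'E'
from h import *
b,j=snap('scene','s7.png'); t,_=snap('top','t7.png')
cv2.imwrite('pics/c7.png',np.hstack([cv2.resize(b[110:260,90:290],(400,300)),cv2.resize(t[120:270,270:470],(400,300))])[:,:,::-1])
E
```

```text
time_s: 17.4
tcp_pos: [0.6089, -0.0711, 0.2136]
orientation: [-2.306, -2.042, 0.087]
force: [0.2, 0.5, -1.4]
finger_gap: 0.0254
finger_force: 62.5
```

View pics/c7.png

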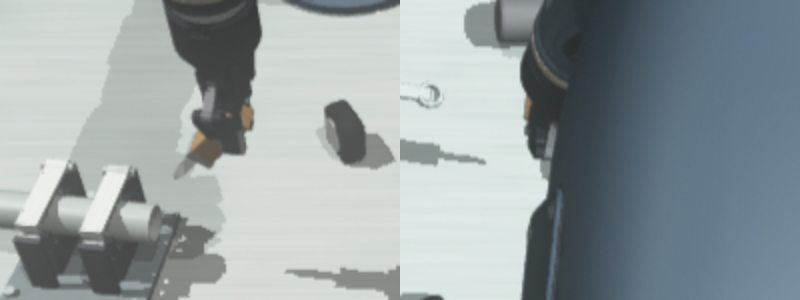

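Left panel: the scraper is held in profile with its tip at about (178,178), i.e. scene pixel (179,199), pointing at the tube mouth, and the handle up and back. Both straps are still shut.

```bash
python3 - <<'E'
from h import *
from scipy.spatial.transform import Rotation as R
from scipy.optimize import least_squares
s=sense(); M=R.from_rotvec(s['orientation']).as_matrix(); g=s['tcp_pos']-.019*M[:,2]; j=camera_info('scene')
f=M[:,0]*-np.sign(M[1,0])
X=lambda p,L=0:g+(p[1]-L)*(np.cos(p[0])*M[:,2]+np.sin(p[0])*f)
r=least_squares(lambda p:proj(j,X(p))-[179,199],[.8,.112]); print(r.x,r.cost)
c=np.array([.5803,-.2636,0]); ax=np.array([-.1268,-.9919,0]); ay=np.array([.9919,-.1268,0])
for L in(0,.135):
    d=X(r.x,L)-c; print('cradle frame',d@ax,d@ay,d[2])
d=X(r.x)-X(r.x,.135); print('ang',np.arccos(-d[2]/.135))
E
```

```text
[0.67742339 0.11360264] 8.077935669463161e-28
cradle frame -0.1232606616320961 -0.0011080082556231615 0.14489465175760785
cradle frame -0.2082031591858983 0.007035529071053161 0.24950366679654118
ang 0.6842685748051234
```

```bash
python3 -m jog '[[-0.1,-1,-1.5,0],[-0.1,-1,-3,0],[-0.1,-1,-4.5,0],[-0.1,-1,-5.7,0],[-0.1,-1,-6.3,0],[-0.1,-1,-6.3,0],[-0.1,-1,-6.3,0],[-0.1,-1,-6.3,0],[-0.1,-1,-6.3,0]]' 1 60
python3 - <<'E'
from h import *
b,j=snap('scene','s8.png')
cv2.imwrite('pics/c8.png',cv2.resize(b[130:280,90:290],(800,600))[:,:,::-1])
E
```

```text
time_s: 18.4
tcp_pos: [0.6087, -0.082, 0.1518]
orientation: [-2.31, -2.04, 0.085]
force: [-0.3, 0.7, -0.5]
finger_gap: 0.0256
finger_force: 62.5
```

View pics/c8.png

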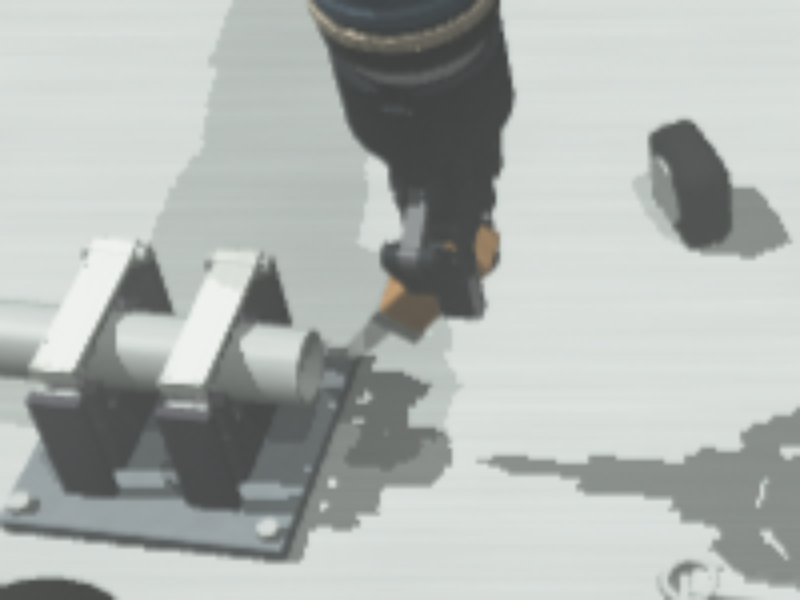

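The tip is at about (345,358), just in front of the tube mouth at (312,365) and clear of it. Both straps are shut, and the handle points up and back away from the tube. I hand it in.

```bash
python3 -c "
from bench import *
print(hand_in())"
```

```text
the job is handed in; nothing more can be done
None
```

I handed the job in at about 18.5 s with both straps shut and the scraper gripped about 0.68 rad from vertical, its tip about 30 mm in front of the tube mouth and about 83 mm above the bench; the judge returned no result, and the red and pink look-alikes fell over before my arm came near them.

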